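Scrub out the dip pot with the long brush

TASK

Scrub out the dip pot: lift off its loose lid and lay it knob up on the round cork mat, then take the long brush from its stand and work it up and down in the pot, pressing the bristles lightly onto the sieve plate in the bottom three times and drawing the tip up to just below the rim between presses. The plate may sit at any height, so feel for it and never crush the bristles. Finish with the brush standing bristles down in its stand and the lid still on the mat, everything else left where it was.

Things in the scene. Friction and masses are not known exactly. Their poses are not given: they have to be found in the camera images.
- pot: Round aluminium dip pot, fixed to the bench, upright. Origin: centre of its underside, on the bench; z up. Rim 110 mm above the origin, outside diameter 80 mm (83 mm at the beads, 104 mm at the 5 mm thick foot flange), bore 74 mm. Inside is a flat perforated steel sieve plate across the whole bore; its top lies somewhere between 16 and 46 mm above the origin, differing from run to run and not told; it does not yield.
- lid: Loose aluminium lid with a black knob. Origin: centre of the underside of its spigot, z up through the knob. Spigot 68 mm diameter, 6 mm high, hanging loosely in the pot's bore; lid plate 88 mm diameter, 6 to 9 mm above the origin; knob 22 mm diameter, 15 to 35 mm above the origin. About 120 g. Starts on the pot.
- lid_knob (a point): Centre of the lid's black knob, 25 mm above the lid's origin.
- mat: Round cork mat for the lid, fixed, 120 mm diameter, 4 mm thick. Origin: centre of its underside, on the bench. The lid may lie with its centre within 30 mm of the mat's centre.
- stand: Brush stand, fixed: grey foot 90 mm diameter and 10 mm thick, upright blue tube with its mouth 90 mm above the bench, outside diameter 52 mm, bore 46 mm, inner floor 12 mm above the bench. Origin: centre of its underside, on the bench.
- brush: Long round brush, 220 mm in all, about 80 g; starts upright in the stand, bristles down. Origin: where the lowest end of the bristles lies when they are not pressed; z along the brush up to the handle end. Bristle head (yellow and orange) 34 mm diameter, 0 to 70 mm; steel stem 8 mm diameter, 70 to 140 mm; round wooden handle 18 mm diameter, 140 to 220 mm.
- brush_grip (a point): Point on the axis of the brush's wooden handle, 185 mm above the brush's origin, good to grip.
- brush_tip (a point): Centre of the lower end of the bristle head; it moves with the head when the bristles are pressed in.
- brush_head (a joint): How far the springy bristle head is pushed up towards the handle, in m: 0 free, 0.014 fully crushed; about 1 N per mm along the brush. Standing under its own weight it reads about 0.0006. More than 0.0025 counts as a light press, more than 0.010 as crushed.
- contact_cleaner: Bystander: yellow and blue spray can, 66 mm diameter, 202 mm tall, loose. Origin: centre of its underside.
- masking_tape: Bystander: roll of masking tape lying flat, 104 mm diameter, 25 mm high, loose. Origin: centre of its underside.
- flux_tin: Bystander: green round tin, 52 mm diameter, 19 mm high, loose. Origin: centre of its underside.
Not all that is in view belongs to the job. What is shaped like the mat but purple is not meant.

How it is judged:
On the way, in this order (a step that is already met when the one before it is completed fails the run):
1. the lid laid knob up on the cork mat and let go (horizontal distance between lid and mat below 0.03 m and z of lid in the frame of mat below 0.008 m and angle between lid's own z axis and vertical below 0.1 rad and linear speed of lid below 0.02 m/s and contact force between the fingers and lid below 0.1 N), for 0.2 s.
2. the brush pressed lightly onto the sieve plate inside the pot (bristle head pushed in by more than 2.5 mm, tip less than 60 mm above the underside of the pot) (horizontal distance between brush_tip and pot below 0.03 m and z of brush_tip in the frame of pot below 0.06 m and value of joint brush_head above 0.0025 m), for 0.1 s.
3. the brush drawn up inside the pot: tip 80 to 112 mm above the underside of the pot (the rim is at 110 mm) (horizontal distance between brush_tip and pot below 0.03 m and z of brush_tip in the frame of pot between 0.08 and 0.112 m), for 0.1 s.
4. the brush pressed lightly onto the sieve plate inside the pot (bristle head pushed in by more than 2.5 mm, tip less than 60 mm above the underside of the pot) (all of step 2), for 0.1 s.
5. the brush drawn up inside the pot: tip 80 to 112 mm above the underside of the pot (the rim is at 110 mm) (all of step 3), for 0.1 s.
6. the brush pressed lightly onto the sieve plate inside the pot (bristle head pushed in by more than 2.5 mm, tip less than 60 mm above the underside of the pot) (all of step 4), for 0.1 s.
At the end, for the whole second after the job is handed in: The lid lies knob up on the cork mat (centres within 30 mm, level within 0.1 rad, at rest) and the brush stands bristles down in its stand (tip within 12 mm of its axis and under 18 mm above the bench, lean under 0.2 rad, at rest, bristles pushed in less than 2.5 mm) (all of step 1 and horizontal distance between brush_tip and stand below 0.012 m and z of brush_tip in the frame of stand below 0.018 m and angle between brush's own z axis and vertical below 0.2 rad and linear speed of brush below 0.02 m/s and value of joint brush_head below 0.0025 m); the robot touches nothing.
It fails at once if the bristles are crushed: head pushed in by more than 10 mm (value of joint brush_head above 0.01 m).
It fails at once if the spray can, the masking tape or the green tin is moved by more than 20 mm (distance of any of contact_cleaner, masking_tape, flux_tin from where it was at the start of the episode above 0.02 m).
It also fails if it takes over 72 s, if anything falls off the work surface, if the arm or the gripper's body presses on something with over 40 N, if the wrist force passes 120 N, or if a joint passes its speed limit or range.

ROBOT

A 7-joint arm with a two-finger parallel gripper is mounted at the origin on a cart in front of the work surface, level with it; the furniture and walls round the work are solid. World frame = base frame: x ahead of the robot, y to its left, z up, the work surface at z = 0. Lengths are in m, angles in rad, forces in N, time in s.
With the tool pointing down it reaches from about 0.4 to 0.85 m from the base axis. Payload 4.5 kg.
Tool frame: the origin (TCP) lies between the finger pads; the fingertips stand 11 mm ahead of it and the grasp point (between the pads) lies 8 mm behind it (r.nose_length is the distance from the TCP to the fingertips, in m); z points along the fingers, y is the line along which they close (so a half turn about z gives the same grasp; the last joint's range is limited). The gripper opens to 88 mm and grips with 3 to 60 N. Pads are 18 mm wide; open, the fingers measure 123 mm over their backs; the gripper's body (75 mm by 187 mm) begins 45 mm behind the grasp point.
Start: joints at [1.364, 0.689, -0.195, 1.565, 0.157, 0.902, -0.215], TCP at [0.149, -0.607, 0.25] pointing down, gripper open.
Joint ranges: [-3.01, 3.01], [-0.46, 2.08], [-1.47, 1.51], [0.13, 2.56], [-1, 4.14], [0.04, 2.09], [-2.66, 2.66]. Speed limits (rad/s): [2.57, 2.57, 3.14, 3.14, 3.14, 3.14, 3.14].

INTERFACE

Orientations are given as a unit quaternion [x, y, z, w].
In Python, from plant import get_state, snapshot, camera_model, r gives the robot as it stands.
- The arm moves only by the shell command python3 -m inch 'ROWS' [FORCE]. ROWS is text: rows parted by semicolons, each of 7 numbers parted by spaces: the opening, from -1 (shut) to 1 (fully open), then the shift along the tool's x, y, z in m, then the turn, a rotation vector about the tool's x, y, z in rad. A call has 1 to 20 rows; each row shifts and turns the commanded pose from where the row before left it, along the tool's axes as they then stand; what a row does not reach is not made up. A row lasts 1/12 s, in which the tool goes at most 41.7 mm and 7.16 degrees, less where a joint would pass 70% of its speed; a pose out of reach is approached as far as the arm can. A call is refused whole if a number of a shift passes 0.0417 or a number of a turn 0.125, either way. A call with a gripper value outside its range is refused whole. The fingers move at their own pace and stop on an object; FORCE is the grip in N (left out, the last holds). Time passes only in rows, so rows that do not move let the fingers close. It gives the time, the measured TCP pose, the force, the opening and the grip force at its end, in the units of the state.
- get_state(): the state, without advancing time (a new reading comes with each control period).
- snapshot(name): name is "side" or "top"; returns (picture, depth): 420x560x3 uint8, red, green, blue; 420x560 float32, m along the optical axis (not along the pixel's ray), 0 where there is no reading.
- camera_model(name): a dict with "intrinsics" (3x3 intrinsics, pixels), "view" (4x4, takes a point from world to camera coordinates). Camera axes: x right, y down, z forward; pixel columns grow to the right and rows downward; lengths in m; the calibration is good to about 2 mm. A picture is of the moment at which its call begins. camera_model takes no time and is no camera call.
- r.finish_job(): hands the job in; it is judged then, once.
The state is a dict: "clock": time; "q": joint angles; "qd": joint speeds; "joint_torque": joint torques, N m; "tool_pos": TCP position; "eef_rot": TCP orientation; "contact_force": force on the tool from outside, world axes, zero at the start; "moment": the same for the moment, N m; "opening": opening from 0.0 (shut) to 1.0 (fully open); "finger_force": force on a finger pad.
Only numpy, scipy, OpenCV 4.12 (cv2) and the standard library are available. Lean on these libraries where they do the work, as an engineer would, in place of code of your own. Each camera call takes 0.05 s, during which the arm holds its last target. There are 200 camera calls.

## Working session

There is one attempt and no reset: what is moved stays moved. The work goes in short steps, Python scripts to look and compute and a shell command to move; the robot and the scene stay as the last step left them, time stands still between calls to the robot, and variables do not carry over. Pictures are saved under pics/ and viewed, at most 10 in all, crops included, and the job is handed in when it is done.

```bash
ls; mkdir -p pics
python3 - <<'E'
from plant import *
import cv2,numpy as np
s=get_state();print(s)
for n in("top","side"):
    p,d=snapshot(n);np.savez(f"{n}0.npz",p=p,d=d);cv2.imwrite(f"pics/{n}0.png",p[:,:,::-1])
    m=camera_model(n);print(np.round(m["intrinsics"],1),np.round(m["view"],3))
E
```

```text
pics
{'clock': 0.0, 'q': array([ 1.3637675 ,  0.68999655, -0.19451015,  1.56633873,  0.15727178,
        0.90251289, -0.21513667]), 'qd': array([-0.00083658, -0.00087268, -0.00036782,  0.00098598,  0.00086659,
       -0.0004581 ,  0.00040161]), 'joint_torque': array([-4.01396464e-04, -5.27564335e+01, -1.26663275e+00, -1.53429347e+01,
       -5.25724702e-02,  6.53733354e-03,  1.69838409e-04]), 'tool_pos': array([ 0.14887641, -0.60637268,  0.24890349]), 'eef_rot': array([ 9.92756909e-01,  1.20136789e-01, -1.69890972e-04, -9.17961018e-04]), 'contact_force': array([-0.14167507,  0.31931202,  0.38309536]), 'moment': array([0.01554554, 0.00257128, 0.01084695]), 'finger_force': 0.0, 'opening': 0.9995090106748541}
[[428.7   0.  276.8]
 [  0.  428.7 206. ]
 [  0.    0.    1. ]] [[-0.009 -1.    -0.007  0.102]
 [-0.992  0.01  -0.127  0.599]
 [ 0.127  0.006 -0.992  1.059]
 [ 0.     0.     0.     1.   ]]
[[538.    0.  281.9]
 [  0.  538.  216.9]
 [  0.    0.    1. ]] [[-0.904  0.428 -0.01   0.478]
 [ 0.382  0.795 -0.471 -0.22 ]
 [-0.194 -0.43  -0.882  1.47 ]
 [ 0.     0.     0.     1.   ]]
```

View pics/top0.png

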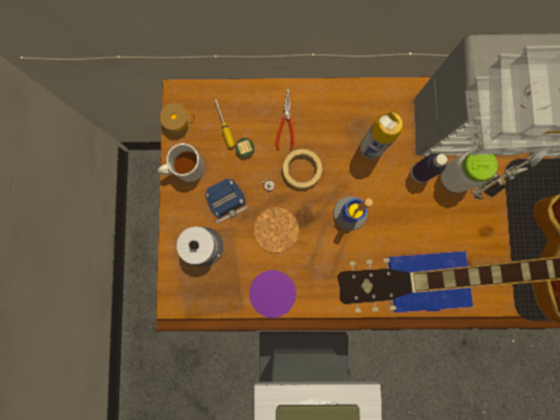

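View pics/side0.png

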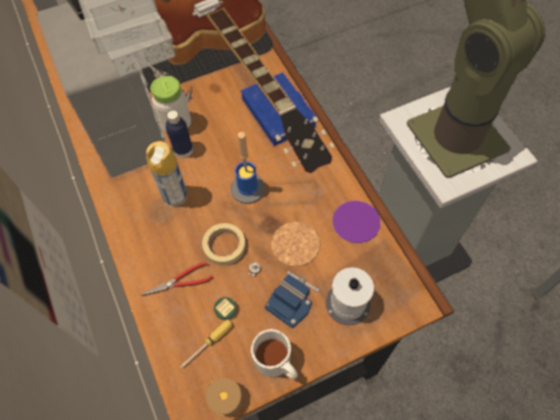

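The top view shows the lid knob at (194,245), cork mat at (276,229), stand at (351,213) and brush handle end at (368,202). The side view shows the knob at (353,284), mat at (295,244), tube mouth at (246,172) and handle end at (242,135).

```bash
cat > h.py <<'E'
import numpy as np,cv2
from plant import *
def ray(n,uv):
    m=camera_model(n);V=np.array(m["view"]);K=np.array(m["intrinsics"])
    d=V[:3,:3].T@np.linalg.solve(K,[uv[0],uv[1],1.]);c=-V[:3,:3].T@V[:3,3];return c,d
def onz(n,uv,z):
    c,d=ray(n,uv);return c+d*(z-c[2])/d[2]
def tri(uv1,uv2):
    A=[];b=[]
    for n,uv in(("top",uv1),("side",uv2)):
        c,d=ray(n,uv);d=d/np.linalg.norm(d);P=np.eye(3)-np.outer(d,d);A.append(P);b.append(P@c)
    return np.linalg.lstsq(np.vstack(A),np.hstack(b),rcond=None)[0]
def proj(n,p):
    m=camera_model(n);V=np.array(m["view"]);q=np.array(m["intrinsics"])@(V[:3,:3]@p+V[:3,3]);return q[:2]/q[2]
def blob(p,box,lo,hi):
    "HSV mask in box x0,y0,x1,y1; largest blob: centroid, area, bbox"
    x0,y0,x1,y1=box;h=cv2.cvtColor(np.ascontiguousarray(p[y0:y1,x0:x1]),cv2.COLOR_RGB2HSV)
    k=cv2.inRange(h,lo,hi);n,l,s,c=cv2.connectedComponentsWithStats(k)
    i=1+s[1:,4].argmax();return c[i]+[x0,y0],s[i,4],s[i,:4]+[x0,y0,0,0]
E
python3 - <<'E'
from h import *
P={n:np.load(n+"0.npz") for n in("top","side")}
t,s=P["top"]["p"],P["side"]["p"]
k1=blob(t,(182,232,208,258),(0,0,0),(180,255,70));k2=blob(s,(340,272,366,296),(0,0,0),(180,255,70))
print("knob",k1,k2,tri(k1[0],k2[0]),onz("top",k1[0],.130),onz("side",k2[0],.13))
for n,img,b in(("top",t,(250,200,304,256)),("side",s,(265,218,325,268))):
    q=blob(cv2.medianBlur(img,5),b,(5,60,120),(25,190,255));x,y,w,h=q[2]
    print("mat",q,onz(n,q[0],.004),onz(n,(x+w/2-.5,y+h/2-.5),.004))
for n,img,b in(("top",t,(330,190,380,235)),("side",s,(225,125,270,205))):
    q=blob(img,b,(100,120,40),(130,255,255));print("tube",q)
    x0,y0,x1,y1=b
    cv2.imwrite(f"{n}c.png",cv2.resize(img[y0:y1,x0:x1,::-1],(400,400*(y1-y0)//(x1-x0)) if n=="top" else (337,600),interpolation=cv2.INTER_CUBIC))
a=cv2.imread("topc.png");b=cv2.imread("sidec.png");a=cv2.copyMakeBorder(a,0,600-a.shape[0],0,0,cv2.BORDER_CONSTANT)
cv2.imwrite("pics/c1.png",np.hstack([a,b]))
E
```

```text
knob (array([193.49056604, 244.9245283 ]), np.int32(53), array([190, 241,   8,   8])) (array([353.68965517, 283.86206897]), np.int32(58), array([350, 280,   8,   9])) [0.49804022 0.29088038 0.12772103] [0.49880021 0.28984915 0.13      ] [0.49781304 0.29207674 0.13      ]
mat (array([276.29973238, 225.        ]), np.int32(2242), array([250, 200,  54,  56])) [0.55384633 0.09823183 0.004     ] [0.54726487 0.09776264 0.004     ]
mat (array([294.5, 242.5]), np.int32(3000), array([265, 218,  60,  50])) [0.540658   0.09835179 0.004     ] [0.540658   0.09835179 0.004     ]
tube (array([349.71830986, 205.53521127]), np.int32(71), array([344, 199,  17,  20]))
tube (array([246.50680272, 183.94897959]), np.int32(294), array([236, 164,  21,  31]))
```

View pics/c1.png

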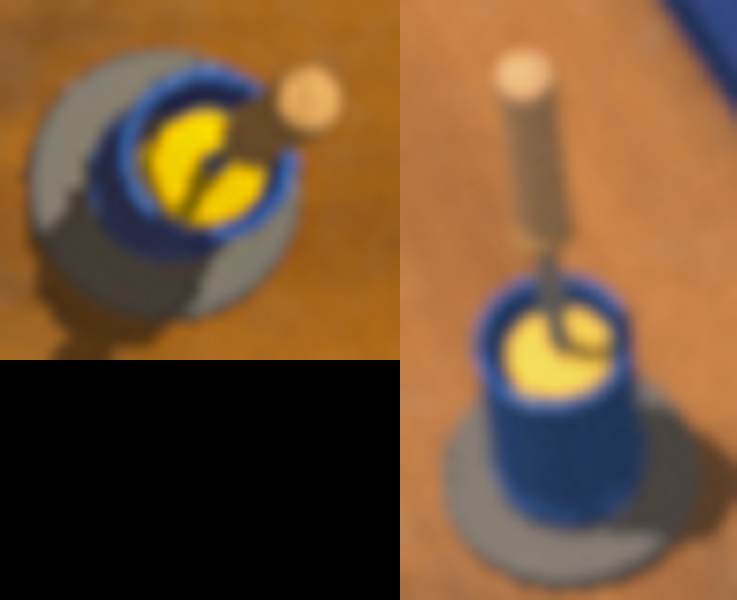

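The crop shows the brush nearly upright: top handle end (368.1,201.8), tube mouth centre (355.8,208.5), foot centre (350,212.6). In the side view the handle end is at (241,134.5) and the mouth centre at (245,170).

Run:
```python
from h import *
np.set_printoptions(precision=4,suppress=True)
print("hend",tri((368.1,201.8),(241,134.5)))
print("mouth",tri((355.8,208.5),(245,170)),onz("top",(355.8,208.5),.09),onz("side",(245,170),.09))
print("foot",onz("top",(350.1,212.6),.01))
print("mat",onz("top",(276.5,229.5),.004),onz("side",(295,244),.004))
S=np.load("side0.npz")["p"];T=np.load("top0.npz")["p"]
# lid plate: bright grey
for n,im,b in(("top",T,(170,222,225,272)),("side",S,(325,262,380,310))):
    q=blob(im,b,(0,0,150),(180,60,255));x,y,w,h=q[2];print(q,onz(n,(x+w/2-.5,y+h/2-.5),.113))
s=get_state()
from scipy.spatial.transform import Rotation as R
print(R.from_quat(s["eef_rot"]).as_matrix())
for n,uv in(("top",(388,125)),("top",(302,169)),("top",(245,148))):print(onz(n,uv,.0))
```

```text
hend [ 0.5815 -0.097   0.23  ]
mouth [ 0.5839 -0.0954  0.0901] [ 0.5851 -0.0963  0.09  ] [ 0.5827 -0.0944  0.09  ]
foot [ 0.5841 -0.0953  0.01  ]
mat [0.542  0.0978 0.004 ] [0.5413 0.1025 0.004 ]
(array([195.2523, 244.9499]), np.int32(979), array([177, 227,  37,  37])) [0.4992 0.2897 0.113 ]
(array([351.401 , 288.1295]), np.int32(1212), array([331, 268,  43,  42])) [0.5013 0.2948 0.113 ]
[[ 0.9711  0.2386 -0.0005]
 [ 0.2386 -0.9711  0.0016]
 [-0.0001 -0.0016 -1.    ]]
[ 0.8231 -0.2069  0.    ]
[0.7039 0.0281 0.    ]
[0.7633 0.1809 0.    ]
```

```bash
python3 -m inch '1 0 0 -0.025 0 0 0.12; 1 0 0 -0.025 0 0 0.121; 1 0 0 -0.025 0 0 0; 1 0 0 -0.025 0 0 0; 1 0.029 -0.021 0 0 0 0; 1 0.029 -0.021 0 0 0 0; 1 0.029 -0.021 0 0 0 0; 1 0.029 -0.021 0 0 0 0; 1 0.029 -0.021 0 0 0 0; 1 0.029 -0.021 0 0 0 0; 1 0.029 -0.021 0 0 0 0; 1 0.029 -0.021 0 0 0 0; 1 0.029 -0.021 0 0 0 0; 1 0.029 -0.021 0 0 0 0; 1 0.029 -0.021 0 0 0 0; 1 0.029 -0.021 0 0 0 0'
```

```text
clock: 1.43
tool_pos: [0.4981, -0.3537, 0.3493]
eef_rot: [1.0, -0.0, -0.0, -0.0]
contact_force: [-0.1, 0.4, -0.5]
opening: 1.0
finger_force: 0.0
```

```bash
python3 -m inch '1 0 -0.034 0 0 0 0; 1 0 -0.034 0 0 0 0; 1 0 -0.034 0 0 0 0; 1 0 -0.034 0 0 0 0; 1 0 -0.034 0 0 0 0; 1 0 -0.034 0 0 0 0; 1 0 -0.034 0 0 0 0; 1 0 -0.034 0 0 0 0; 1 0 -0.034 0 0 0 0; 1 0 -0.034 0 0 0 0; 1 0 -0.034 0 0 0 0; 1 0 -0.034 0 0 0 0; 1 0 -0.034 0 0 0 0; 1 0 -0.034 0 0 0 0; 1 0 -0.034 0 0 0 0; 1 0 -0.034 0 0 0 0; 1 0 -0.034 0 0 0 0; 1 0 -0.034 0 0 0 0; 1 0 -0.032 0 0 0 0; 1 0 0 0 0 0 0'
```

```text
clock: 3.1
tool_pos: [0.4948, 0.2974, 0.3491]
eef_rot: [1.0, 0.005, -0.001, -0.003]
contact_force: [-0.3, 0.8, -0.2]
opening: 1.002
finger_force: 0.0
```

```bash
python3 -m inch '1 0.003 0.006 0.03 0 0 0; 1 0 0 0.035 0 0 0; 1 0 0 0.035 0 0 0; 1 0 0 0.035 0 0 0; 1 0 0 0.025 0 0 0; 1 0 0 0.015 0 0 0; 1 0 0 0 0 0 0; 1 0 0 0 0 0 0'; python3 -c "
from h import *
print(get_state()['tool_pos'],get_state()['eef_rot'])
p,d=snapshot('side');cv2.imwrite('pics/s1.png',cv2.resize(p[190:350,270:450,::-1],None,fx=3,fy=3))"
```

```text
clock: 3.77
tool_pos: [0.4998, 0.2825, 0.1741]
eef_rot: [1.0, -0.0, -0.001, 0.001]
contact_force: [0.2, -0.5, -0.8]
opening: 1.001
finger_force: 0.0
[0.49984782 0.28254939 0.17411624] [ 9.99999504e-01 -8.18633603e-05 -8.10272451e-04  5.73040431e-04]
```

View pics/s1.png

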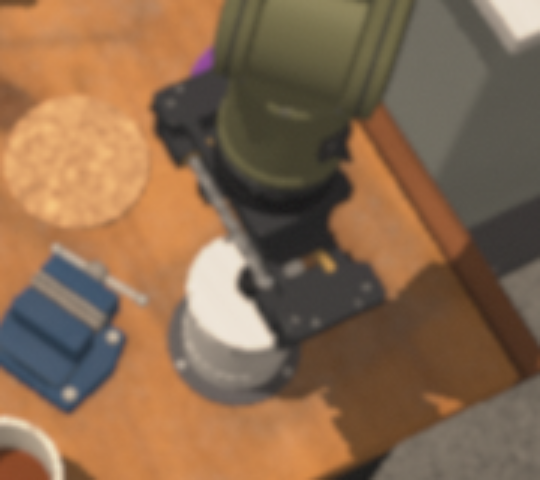

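The fingers straddle the knob, seen at crop (250,285).

```bash
python3 -m inch '1 -0.0015 -0.0085 0 0 0 0; 1 0 0 0.02 0 0 0; 1 0 0 0.017 0 0 0; 1 0 0 0.009 0 0 0; 1 0 0 0 0 0 0; 0 0 0 0 0 0 0; -0.5 0 0 0 0 0 0; -1 0 0 0 0 0 0; -1 0 0 0 0 0 0; -1 0 0 0 0 0 0; -1 0 0 0 0 0 0; -1 0 0 0 0 0 0' 20
```

```text
clock: 4.82
tool_pos: [0.4988, 0.2915, 0.1289]
eef_rot: [1.0, -0.0, 0.0, -0.0]
contact_force: [-0.0, -0.4, 1.3]
opening: 0.496
finger_force: 0.0
```

```bash
python3 -m inch '-1 0 0 0 0 0 0; -1 0 0 0 0 0 0; -1 0 0 0 0 0 0; -1 0 0 0 0 0 0; -1 0 0 0 0 0 0; -1 0 0 0 0 0 0; -1 0 0 0 0 0 0; -1 0 0 0 0 0 0; -1 0 0 0 0 0 0'
```

```text
clock: 5.57
tool_pos: [0.4987, 0.2914, 0.1287]
eef_rot: [1.0, -0.0, -0.0, 0.0]
contact_force: [-0.7, 0.2, 0.4]
opening: 0.242
finger_force: 20.0
```

```bash
python3 -m inch '-1 0 0 -0.01 0 0 0; -1 0 0 -0.02 0 0 0; -1 0 0 -0.02 0 0 0; -1 0.004 0.019 0 0 0 0; -1 0.004 0.019 0 0 0 0; -1 0.004 0.019 0 0 0 0; -1 0.004 0.019 0 0 0 0; -1 0.004 0.019 0 0 0 0; -1 0.004 0.019 0 0 0 0; -1 0.004 0.019 0 0 0 0; -1 0.004 0.019 0 0 0 0; -1 0.004 0.019 0 0 0 0; -1 0.006 0.02 0 0 0 0; -1 0 0 0.025 0 0 0; -1 0 0 0.025 0 0 0; -1 0 0 0.025 0 0 0; -1 0 0 0.025 0 0 0; -1 0 0 0.025 0 0 0; -1 0 0 0.012 0 0 0; -1 0 0 0 0 0 0'; python3 -c "
from h import *
p,d=snapshot('side');cv2.imwrite('pics/s2.png',cv2.resize(p[160:350,230:450,::-1],None,fx=3,fy=3))"
```

```text
clock: 7.23
tool_pos: [0.5394, 0.1003, 0.0399]
eef_rot: [1.0, 0.0, -0.002, 0.001]
contact_force: [-0.9, 1.0, -1.1]
opening: 0.241
finger_force: 20.0
```

View pics/s2.png

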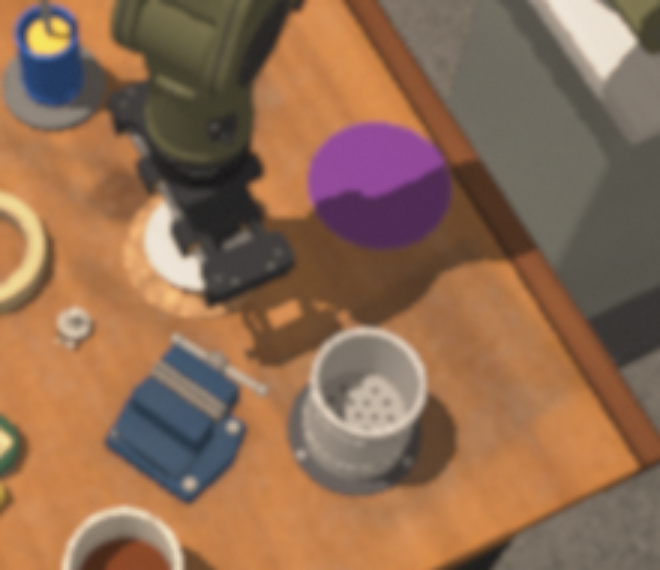

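The lid hangs over the cork mat (crop ~(180,240)), and the open pot with its sieve plate is seen at crop (368,380).

```bash
python3 -m inch '-1 0 0 0.006 0 0 0; -1 0 0 0.005 0 0 0; -1 0 0 0 0 0 0; -1 0 0 0 0 0 0; -1 0 0 0 0 0 0'
```

```text
clock: 7.7
tool_pos: [0.5411, 0.1005, 0.0313]
eef_rot: [1.0, -0.0, 0.0, -0.0]
contact_force: [-0.2, -0.1, -0.8]
opening: 0.243
finger_force: 20.0
```

```bash
python3 -m inch '-1 0 0 0.0025 0 0 0; -1 0 0 0 0 0 0; -1 0 0 0 0 0 0; -1 0 0 0 0 0 0'
```

```text
clock: 8.03
tool_pos: [0.5413, 0.1005, 0.0286]
eef_rot: [1.0, -0.0, 0.001, -0.0]
contact_force: [0.6, -0.0, 3.7]
opening: 0.243
finger_force: 20.0
```

```bash
python3 -m inch '1 0 0 0 0 0 0; 1 0 0 0 0 0 0; 1 0 0 0 0 0 0; 1 0 0 0 0 0 0; 1 0 0 0 0 0 0; 1 0 0 0 0 0 0; 1 0 0 0 0 0 0; 1 0 0 0 0 0 0; 1 0 0 -0.02 0 0 0; 1 0 0 -0.03 0 0 0; 1 0 0 -0.035 0 0 0; 1 0 0 -0.035 0 0 0; 1 0 0 -0.035 0 0 0; 1 0 0 -0.035 0 0 0; 1 0 0 -0.035 0 0 0; 1 0 0 -0.035 0 0 0; 1 0 0 -0.035 0 0 0; 1 0 0 -0.01 0 0 0; 1 0 0 0 0 0 0; 1 0 0 0 0 0 0'
python3 - <<'E'
from h import *
print(get_state()['tool_pos'])
im={}
for n in("top","side"):
    im[n],d=snapshot(n)
t=cv2.resize(im["top"][200:275,170:310,::-1],None,fx=4,fy=4,interpolation=2);s=cv2.resize(im["side"][200:340,265:405,::-1],None,fx=4,fy=4,interpolation=2)
cv2.imwrite("pics/t3.png",t);cv2.imwrite("pics/s3.png",s)
E
```

```text
clock: 9.7
tool_pos: [0.5404, 0.1002, 0.3331]
eef_rot: [1.0, -0.0, 0.0, 0.0]
contact_force: [0.2, 0.2, 0.1]
opening: 1.0
finger_force: 0.0
[0.54042311 0.10024889 0.33312933]
```

View pics/s3.png

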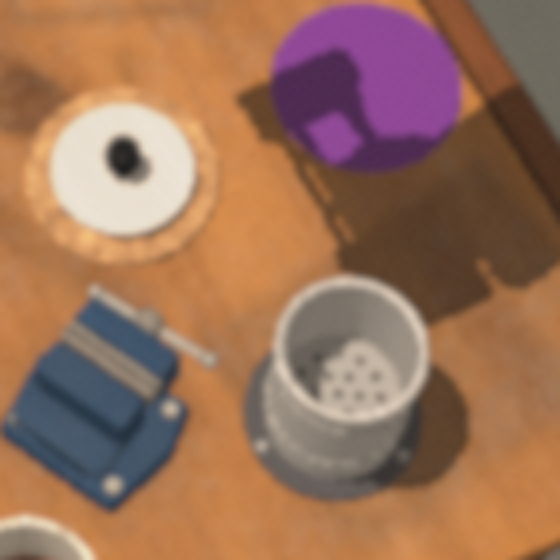

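View pics/t3.png

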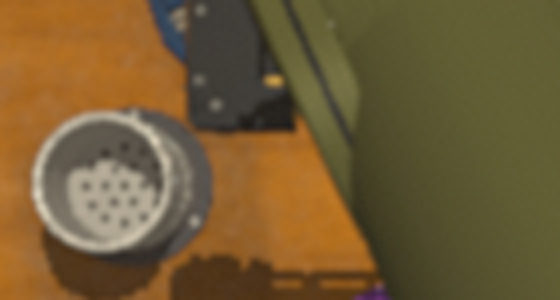

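Lid sits centred on the cork mat (crop (123,165)). The open rim's centre is at side crop (351,349) and top crop (102,183).

```bash
python3 -m inch '1 0.005 0.024 0 0 0 0; 1 0.005 0.024 0 0 0 0; 1 0.005 0.024 0 0 0 0; 1 0.005 0.024 0 0 0 0; 1 0.005 0.024 0 0 0 0; 1 0.005 0.024 0 0 0 0; 1 0.006 0.026 0 0 0 0; 1 0.006 0.026 0 0 0 0; 1 0 0 0 0 0 0; 1 0 0 0 0 0 0; 1 0 0 0.025 0 0 0; 1 0 0 0.03 0 0 0; 1 0 0 0.03 0 0 0; 1 0 0 0.03 0 0 0; 1 0 0 0.02 0 0 0; 1 0 0 0.008 0 0 0; 1 0 0 0 0 0 0; 1 0 0 0 0 0 0'
python3 - <<'E'
from h import *
print(onz("top",(195.2,245.4),.11),onz("side",(352.4,286.9),.11),tri((195.2,245.4),(352.4,286.9)))
E
```

```text
clock: 11.3
tool_pos: [0.5828, -0.0945, 0.1904]
eef_rot: [1.0, 0.001, -0.0, -0.0]
contact_force: [0.4, 1.4, 0.1]
opening: 1.003
finger_force: 0.0
[0.49841156 0.28979929 0.11      ] [0.49798116 0.29113824 0.11      ] [0.49801631 0.29040976 0.10844993]
```

```bash
python3 -m inch '-1 0 0.0015 0.001 0 0 0; -1 0 0 0 0 0 0; -1 0 0 0 0 0 0; -1 0 0 0 0 0 0; -1 0 0 0 0 0 0; -1 0 0 0 0 0 0; -1 0 0 0 0 0 0; -1 0 0 0 0 0 0; -1 0 0 0 0 0 0; -1 0 0 0 0 0 0; -1 0 0 0 0 0 0; -1 0 0 0 0 0 0; -1 0 0 0 0 0 0; -1 0 0 0 0 0 0; -1 0 0 0 0 0 0; -1 0 0 0 0 0 0; -1 0 0 0 0 0 0; -1 0 0 0 0 0 0; -1 0 0 0 0 0 0; -1 0 0 0 0 0 0' 30
```

```text
clock: 12.97
tool_pos: [0.5827, -0.0971, 0.1892]
eef_rot: [1.0, -0.0, 0.0, 0.0]
contact_force: [0.0, 0.3, -0.5]
opening: 0.193
finger_force: 30.0
```

```bash
python3 -m inch '-1 0 0 -0.01 0 0 0; -1 0 0 -0.02 0 0 0; -1 0 0 -0.03 0 0 0; -1 0 0 -0.03 0 0 0; -1 0 0 -0.03 0 0 0; -1 0 0 -0.01 0 0 0; -1 0 0 0 0 0 0; -1 -0.005 -0.022 0 0 0 0; -1 -0.006 -0.027 0 0 0 0; -1 -0.006 -0.027 0 0 0 0; -1 -0.006 -0.027 0 0 0 0; -1 -0.006 -0.027 0 0 0 0; -1 -0.006 -0.027 0 0 0 0; -1 -0.006 -0.027 0 0 0 0; -1 -0.006 -0.027 0 0 0 0; -1 -0.006 -0.027 0 0 0 0; -1 -0.006 -0.027 0 0 0 0; -1 -0.006 -0.027 0 0 0 0; -1 -0.006 -0.027 0 0 0 0; -1 0 0 0 0 0 0'
```

```text
clock: 14.63
tool_pos: [0.5082, 0.2291, 0.3176]
eef_rot: [1.0, 0.005, -0.002, -0.002]
contact_force: [-0.0, 1.3, 0.0]
opening: 0.194
finger_force: 30.0
```

```bash
python3 -m inch '-1 -0.005 -0.022 0 0 0 0; -1 -0.005 -0.022 0 0 0 0; -1 -0.0037 -0.018 0 0 0 0; -1 0 -0.0066 0 0 0 0; -1 0 0 0 0 0 0; -1 0 0 0 0 0 0; -1 0 0 0 0 0 0; -1 0 0 0 0 0 0'
python3 - <<'E'
from h import *
s=get_state();print(s['tool_pos'],s['contact_force'],s['moment'])
im={}
for n in("top","side"): im[n],d=snapshot(n)
print([proj(n,np.array([.498,.2905,.11])) for n in im],proj("side",np.array([.498,.2905,.14])))
cv2.imwrite("pics/s4.png",cv2.resize(im["side"][200:340,290:430,::-1],None,fx=4,fy=4,interpolation=2))
E
```

```text
clock: 15.3
tool_pos: [0.4986, 0.2886, 0.3189]
eef_rot: [1.0, -0.001, -0.0, 0.001]
contact_force: [0.2, 0.0, -1.0]
opening: 0.19
finger_force: 30.0
[0.49862878 0.2886011  0.318901  ] [ 0.20524045  0.04814987 -1.01751149] [0.01376237 0.0104788  0.01089541]
[array([194.90166672, 245.57714819]), array([352.24796269, 286.6498948 ])] [353.76126103 281.53034842]
```

View pics/s4.png

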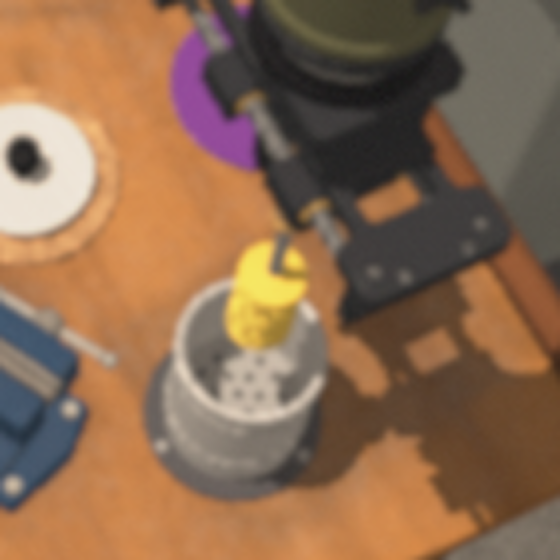

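The brush hangs over the pot bore, its bristle end at crop (259,325), within about 1 px of where it should be.

```bash
python3 -m inch '-1 0 -0.0015 0.015 0 0 0; -1 0 0 0.025 0 0 0; -1 0 0 0.025 0 0 0; -1 0 0 0.015 0 0 0; -1 0 0 0.006 0 0 0; -1 0 0 0 0 0 0; -1 0 0 0 0 0 0; -1 0 0 0 0 0 0'
python3 - <<'E'
from h import *
s=get_state();print(s['tool_pos'],s['contact_force'])
p,d=np.load("side0.npz")["p"],None
p,d=snapshot("side")
V=camera_model("side")["view"];V=np.array(V);c,_=ray("side",(0,0))
for uv in((350,297),(352,298),(355,298),(348,296),(352,301)):
    _,dd=ray("side",uv);z=d[uv[1],uv[0]];print(uv,c+dd*z)
E
```

```text
clock: 16.07
tool_pos: [0.4989, 0.2925, 0.2345]
eef_rot: [1.0, -0.0, 0.001, -0.001]
contact_force: [0.0, -0.1, -0.7]
opening: 0.195
finger_force: 30.0
[0.49886192 0.29247147 0.23446063] [ 0.02376391 -0.06797015 -0.7351363 ]
(350, 297) [0.50558942 0.30072869 0.07982866]
(352, 298) [0.50434402 0.30619034 0.08575472]
(355, 298) [0.49596364 0.30653538 0.07646019]
(348, 296) [0.51139138 0.29994742 0.09120764]
(352, 301) [0.50116714 0.30575342 0.06121555]
```

```bash
for i in 1; do :; done; python3 -m inch '-1 0 0 0.004 0 0 0; -1 0 0 0.004 0 0 0; -1 0 0 0 0 0 0; -1 0 0 0 0 0 0'; python3 -m inch '-1 0 0 0.003 0 0 0; -1 0 0 0 0 0 0; -1 0 0 0 0 0 0'
```

```text
clock: 16.45
tool_pos: [0.4979, 0.2919, 0.225]
eef_rot: [1.0, -0.0, -0.0, 0.0]
contact_force: [-1.6, -0.2, -1.0]
opening: 0.193
finger_force: 30.0
clock: 16.7
tool_pos: [0.4979, 0.292, 0.222]
eef_rot: [1.0, -0.0, -0.0, 0.0]
contact_force: [-0.0, 0.9, -0.1]
opening: 0.19
finger_force: 30.0
```

```bash
python3 -m inch '-1 0 0 0.003 0 0 0; -1 0 0 0 0 0 0; -1 0 0 0 0 0 0'
```

```text
clock: 16.95
tool_pos: [0.4979, 0.292, 0.219]
eef_rot: [1.0, -0.0, -0.0, 0.0]
contact_force: [0.6, -0.4, -0.3]
opening: 0.193
finger_force: 30.0
```

```bash
python3 -m inch '-1 0 0 0.0025 0 0 0; -1 0 0 0 0 0 0; -1 0 0 0 0 0 0'|grep -E 'tool|contact'; python3 -m inch '-1 0 0 0.0025 0 0 0; -1 0 0 0 0 0 0; -1 0 0 0 0 0 0'|grep -E 'tool|contact'
```

```text
tool_pos: [0.498, 0.292, 0.2165]
contact_force: [-0.2, 0.7, -1.0]
tool_pos: [0.4982, 0.2922, 0.2144]
contact_force: [0.5, -0.9, 1.3]
```

```bash
python3 -m inch '-1 0 0 0.0015 0 0 0; -1 0 0 0 0 0 0; -1 0 0 0 0 0 0'|grep -E 'tool|contact'; python3 -m inch '-1 0 0 0 0 0 0; -1 0 0 0 0 0 0'|grep -E 'tool|contact'
```

```text
tool_pos: [0.4982, 0.2922, 0.2129]
contact_force: [-0.8, -0.9, 2.7]
tool_pos: [0.4982, 0.2922, 0.2129]
contact_force: [-0.3, 0.0, 2.7]
```

```bash
python3 -m inch '-1 0 0 0.002 0 0 0; -1 0 0 0 0 0 0; -1 0 0 0 0 0 0; -1 0 0 0 0 0 0'|grep -E 'tool|contact'; python3 -c "
from h import *
a=[]
for i in range(6): snapshot('top'); a.append(get_state()['contact_force'][2])
print(np.mean(a),a)"
```

```text
tool_pos: [0.4982, 0.2922, 0.2109]
contact_force: [0.0, -0.6, 5.2]
4.928192772589402 [np.float64(5.072835313864565), np.float64(4.696706695338713), np.float64(5.451440780855665), np.float64(4.79450556930512), np.float64(4.971203136735701), np.float64(4.582465139436648)]
```

```bash
python3 -m inch '-1 0 0 -0.01 0 0 0; -1 0 0 -0.022 0 0 0; -1 0 0 -0.02 0 0 0; -1 0 0 -0.01 0 0 0; -1 0 0 0 0 0 0; -1 0 0 0 0 0 0; -1 0 0 0 0 0 0; -1 0 0 0 0 0 0; -1 0 0 0 0 0 0; -1 0 0 0 0 0 0'; python3 -m inch '-1 0 0 0.02 0 0 0; -1 0 0 0.02 0 0 0; -1 0 0 0.012 0 0 0; -1 0 0 0.004 0 0 0; -1 0 0 0.002 0 0 0; -1 0 0 0.002 0 0 0; -1 0 0 0.002 0 0 0; -1 0 0 0 0 0 0; -1 0 0 0 0 0 0; -1 0 0 0 0 0 0; -1 0 0 0 0 0 0; -1 0 0 0 0 0 0'
```

```text
clock: 19.33
tool_pos: [0.4977, 0.2918, 0.2719]
eef_rot: [1.0, -0.0, -0.001, 0.0]
contact_force: [-0.2, 0.2, -1.1]
opening: 0.194
finger_force: 30.0
clock: 20.33
tool_pos: [0.4981, 0.2919, 0.211]
eef_rot: [1.0, -0.0, 0.0, 0.0]
contact_force: [-2.1, -2.9, 5.0]
opening: 0.198
finger_force: 30.0
```

Force repeats (5 N), so there was no slip. Second draw-up and third press.

```bash
python3 -m inch '-1 0 0 -0.01 0 0 0; -1 0 0 -0.022 0 0 0; -1 0 0 -0.02 0 0 0; -1 0 0 -0.01 0 0 0; -1 0 0 0 0 0 0; -1 0 0 0 0 0 0; -1 0 0 0 0 0 0; -1 0 0 0 0 0 0; -1 0 0 0 0 0 0; -1 0 0 0 0 0 0'; python3 -m inch '-1 0 0 0.02 0 0 0; -1 0 0 0.02 0 0 0; -1 0 0 0.012 0 0 0; -1 0 0 0.004 0 0 0; -1 0 0 0.002 0 0 0; -1 0 0 0.002 0 0 0; -1 0 0 0.002 0 0 0; -1 0 0 0 0 0 0; -1 0 0 0 0 0 0; -1 0 0 0 0 0 0; -1 0 0 0 0 0 0; -1 0 0 0 0 0 0'
```

```text
clock: 21.17
tool_pos: [0.4977, 0.2919, 0.2719]
eef_rot: [1.0, -0.0, -0.001, 0.0]
contact_force: [-0.1, 0.3, -0.6]
opening: 0.194
finger_force: 30.0
clock: 22.17
tool_pos: [0.498, 0.292, 0.211]
eef_rot: [1.0, -0.0, 0.0, 0.0]
contact_force: [-2.3, -2.1, 4.4]
opening: 0.2
finger_force: 30.0
```

```bash
python3 -m inch '-1 0 0 -0.01 0 0 0; -1 0 0 -0.025 0 0 0; -1 0 0 -0.03 0 0 0; -1 0 0 -0.03 0 0 0; -1 0 0 -0.015 0 0 0; -1 0 0 0 0 0 0; -1 0.005 0.025 0 0 0 0; -1 0.006 0.028 0 0 0 0; -1 0.006 0.028 0 0 0 0; -1 0.006 0.028 0 0 0 0; -1 0.006 0.028 0 0 0 0; -1 0.006 0.028 0 0 0 0; -1 0.006 0.028 0 0 0 0; -1 0.006 0.028 0 0 0 0; -1 0.006 0.028 0 0 0 0; -1 0.006 0.028 0 0 0 0; -1 0.006 0.028 0 0 0 0; -1 0.006 0.028 0 0 0 0; -1 0 0 0 0 0 0; -1 0 0 0 0 0 0' | grep tool; python3 -m inch '-1 0.006 0.024 0 0 0 0; -1 0.006 0.02 0 0 0 0; -1 0.0017 0.012 0 0 0 0; -1 0 0 0 0 0 0; -1 0 0 0 0 0 0; -1 0 0 0 0 0 0; -1 0 0 0 0 0 0'
```

```text
tool_pos: [0.5691, -0.0432, 0.3196]
clock: 24.42
tool_pos: [0.5825, -0.0947, 0.3207]
eef_rot: [1.0, 0.001, -0.0, -0.001]
contact_force: [-0.5, -0.1, 0.3]
opening: 0.195
finger_force: 30.0
```

```bash
python3 -m inch '-1 0.0005 0.0015 0 0 0 0; -1 0 0 0 0 0 0; -1 0 0 0.02 0 0 0; -1 0 0 0.02 0 0 0; -1 0 0 0.01 0 0 0; -1 0 0 0.005 0 0 0; -1 0 0 0.005 0 0 0; -1 0 0 0.005 0 0 0; -1 0 0 0 0 0 0; -1 0 0 0 0 0 0'; python3 -c "
from h import *
p,d=snapshot('side');cv2.imwrite('pics/s5.png',cv2.resize(p[90:210,190:310,::-1],None,fx=4,fy=4,interpolation=2))"
```

```text
clock: 25.25
tool_pos: [0.5834, -0.0985, 0.2561]
eef_rot: [1.0, -0.0, 0.0, 0.0]
contact_force: [0.7, -0.4, -1.2]
opening: 0.194
finger_force: 30.0
```

View pics/s5.png

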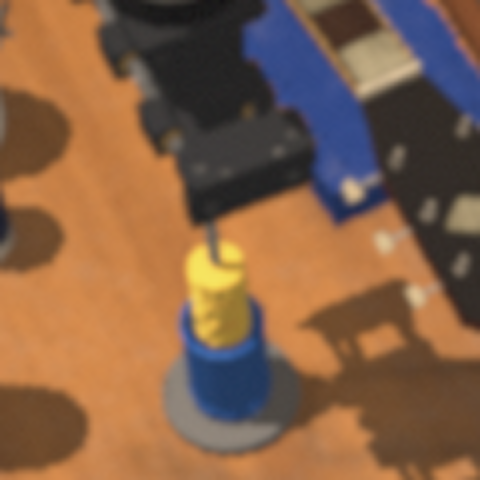

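The head has entered the tube freely: head centre at crop x≈219, tube centre at x≈222.

```bash
python3 -m inch '-1 0 -0.002 0 0 0 0; -1 0 0 0.015 0 0 0; -1 0 0 0.02 0 0 0; -1 0 0 0.015 0 0 0; -1 0 0 0.01 0 0 0; -1 0 0 0.003 0 0 0; -1 0 0 0 0 0 0; -1 0 0 0 0 0 0; -1 0 0 0 0 0 0'; python3 -m inch '-1 0 0 0.003 0 0 0; -1 0 0 0 0 0 0; -1 0 0 0 0 0 0'
```

```text
clock: 26.05
tool_pos: [0.5839, -0.0965, 0.1937]
eef_rot: [1.0, -0.0, 0.001, 0.0]
contact_force: [-0.6, 0.3, -1.2]
opening: 0.197
finger_force: 30.0
clock: 26.3
tool_pos: [0.5832, -0.0965, 0.1899]
eef_rot: [1.0, -0.0, 0.0, 0.0]
contact_force: [-0.1, -0.5, -0.8]
opening: 0.197
finger_force: 30.0
```

Down 1 mm, open, then lift clear.

```bash
python3 -m inch '-1 0 0 0.001 0 0 0; -1 0 0 0 0 0 0; 0 0 0 0 0 0 0; 1 0 0 0 0 0 0; 1 0 0 0 0 0 0; 1 0 0 0 0 0 0; 1 0 0 0 0 0 0; 1 0 0 0 0 0 0; 1 0 0 0 0 0 0; 1 0 0 0 0 0 0; 1 0 0 0 0 0 0; 1 0 0 0 0 0 0; 1 0 0 0 0 0 0; 1 0 0 -0.02 0 0 0; 1 0 0 -0.03 0 0 0; 1 0 0 -0.035 0 0 0; 1 0 0 -0.035 0 0 0; 1 0 0 -0.03 0 0 0; 1 0 0 0 0 0 0; 1 0 0 0 0 0 0'; python3 -m inch '1 0 -0.03 0 0 0 0; 1 0 -0.03 0 0 0 0; 1 0 -0.03 0 0 0 0; 1 0 -0.03 0 0 0 0; 1 0 -0.03 0 0 0 0; 1 0 0 0 0 0 0; 1 0 0 0 0 0 0; 1 0 0 0 0 0 0; 1 0 0 0 0 0 0; 1 0 0 0 0 0 0'; python3 -c "
from h import *
p,d=snapshot('side');cv2.imwrite('pics/s6.png',p[:,:,::-1])"
```

```text
clock: 27.97
tool_pos: [0.584, -0.0965, 0.3406]
eef_rot: [1.0, -0.0, 0.002, 0.0]
contact_force: [-0.4, 0.1, 0.3]
opening: 1.0
finger_force: 0.0
clock: 28.8
tool_pos: [0.5831, 0.0517, 0.3382]
eef_rot: [1.0, -0.001, -0.0, 0.001]
contact_force: [0.3, 0.1, -0.1]
opening: 1.0
finger_force: 0.0
```

View pics/s6.png

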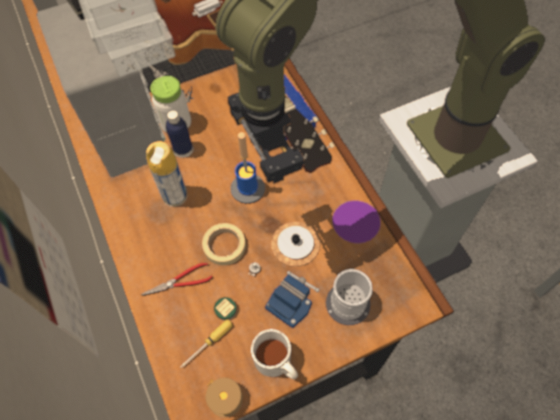

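The brush stands upright in the stand (handle end (241,135)), the lid is on the cork mat (295,241), and the bystanders are unmoved.

```bash
python3 -c "
from plant import r
print(r.finish_job())"
```

```text
the job is handed in; nothing more can be done
None
```

I handed the job in at about 29 s: the lid lies knob up on the cork mat, the pot got three light presses (about 5 N, roughly 5 mm of bristle travel), the brush stands in its stand, and the bystanders look unmoved; no verdict came back.

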